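# Hang the loaded bottle carrier level

## Robot

A 7-joint arm with a two-finger parallel gripper is mounted at the origin on a cart in front of the work surface, level with it; the furniture and walls round the work are solid. World frame = base frame: x ahead of the robot, y to its left, z up, the work surface at z = 0. Lengths are in m, angles in rad, forces in N, time in s.
With the tool pointing down it reaches from about 0.4 to 0.875 m from the base axis. Payload 4.4 kg.
Tool frame: the origin (TCP) lies at the very end of the fingers, on their centre line; the grasp point (between the pads) lies manip.hold_point_z behind it (manip.hold_point_z is the distance from the TCP to the grasp point, in m); z points along the fingers, y is the line along which they close (so a half turn about z gives the same grasp; the last joint's range is limited). The gripper opens to 85 mm and grips with 20 to 120 N. Pads are 22 mm wide; open, the fingers measure 114 mm over their backs; the gripper's body (76 mm by 85 mm) begins 54 mm behind the grasp point. The pads swing forward as they close: fully open they stand 13 mm farther back than shut.
Start: joints at [-1.258, 0.628, 0.038, 1.517, -0.027, 0.996, -0.02], TCP at [0.24, 0.604, 0.206] pointing down, gripper open.
Joint ranges: [-3.06, 3.06], [-0.37, 2.12], [-1.25, 1.32], [0.18, 2.47], [-1.1, 4.24], [0.23, 1.98], [-2.94, 2.94]. Speed limits (rad/s): [2.57, 2.57, 3.14, 3.14, 3.14, 3.14, 3.14].

## Interface

Orientations are given as a unit quaternion [x, y, z, w].
In Python, from cell import manip, cams, order, models gives the robot as it stands.
- The arm moves only by the tool step_arm, never from a script. Its argument "moves" is one flat list of numbers, 5 for each row, row after row: the shift along the tool's x, y, z in cm, then the turn about the tool's z in rad, then the opening, from -1 (shut) to 1 (fully open). In form: [tx, ty, tz, spin, grip, tx, ty, tz, spin, grip, ...]. A call has 1 to 5 rows; each row is the pose to reach, as a shift and turn from the pose commanded when the call began, along the tool's axes at that moment; what a row does not reach only later rows make up. A row lasts 1/8 s, in which the tool goes at most 62.5 mm and 10.7 degrees, less where a joint would pass 70% of its speed; a pose out of reach is approached as far as the arm can. A call with a gripper value outside its range is refused whole. The fingers move at their own pace and stop on an object; the grip force is fixed at half the most. Time passes only in rows, so rows that repeat a pose let the fingers close. It gives the time, the measured TCP pose, the force, the opening and the grip force at its end, in the units of the state.
- manip.state(): the state, without advancing time (a new reading comes with each control period).
- cams.camera(name): name is "side" or "top" or "wrist"; returns a dict with "color" (480x640x3 uint8, blue, green, red), "z_map" (480x640 float32, m along the optical axis (not along the pixel's ray), 0 where there is no reading), "fx", "fy", "cx", "cy" (pixels), "R" (3x3) and "t" (3): a world point X has camera coordinates R X + t; the wrist camera has in their place "tool_from_camera" (4x4, takes a point from camera to tool coordinates, whose origin is the TCP and whose axes are the flange's). Camera axes: x right, y down, z forward; pixel columns grow to the right and rows downward; lengths in m; the calibration is good to about 2 mm. A picture is of the moment at which its call begins: read the wrist's pose just before it.
- order.close_job(): hands the job in; it is judged then, once.
Trained networks look in the newest picture that a camera, given by its name, has taken for a name from the list of things; names that differ only in an ending like _2 or _b are one class to them, and where a whole thing is asked for, a point or a joint stands for the part that bears it (a point fixed in the world has none). Each returns a list of dicts, best first, with "conf" (0 to 1); they miss things now and then, are a little off and sometimes report something else, mostly with a low value. They report only what shows in the picture. A call takes as long as a camera call.
- models.masks_of(thing, camera): "pixels" (480x640 bool, what is visible of it) and "point" ([column, row] in pixels, amid what is visible of it).
The state is a dict: "time": time; "qpos": joint angles; "qd": joint speeds; "effort": joint torques, N m; "tcp_pos": TCP position; "tool_rot": TCP orientation; "contact_force": force on the tool from outside, world axes, zero at the start; "torque": the same for the moment, N m; "width": opening from 0.0 (shut) to 1.0 (fully open); "gripper_force": force on a finger pad.
Only numpy, scipy, OpenCV 4.12 (cv2) and the standard library are available. Lean on these libraries where they do the work, as an engineer would, in place of code of your own. Each camera call takes 0.05 s, during which the arm holds its last target. There are 200 camera calls.

## Task

The carrier on the worktop holds three look-alike closed bottles: one is full and heavy, two are empty, and nothing marks which is which. Hang the carrier on the stand's pin by the one of its three holes that lets it hang level, then let go and leave it hanging there, level and still. Leave the beaker, the conical flask and the roll of tape standing where they are.

Things in the scene. Friction and masses are not known exactly. Their poses are not given: they have to be found in the camera images.
- carrier: Loose bottle carrier, 61 x 177 x 192 mm (x, y, z), 0.73 kg loaded (0.25 kg alone); origin at the centre of its underside, z up, y along its length. A steel tray 50 mm high, an end strap at either end and an upright plate above. Symmetrical about its middle: with the full bottle in the +y, middle or -y pocket its centre of mass lies below the +y, middle or -y hole.
- carrier_center (a point): Centre of the carrier, 96 mm above its underside, same axes. The tray has three pockets in a row along y, 58 mm apart, each with a brown dark-capped bottle (52 mm across, 115 mm tall), captive under the plate. One bottle, in any pocket, weighs about 0.40 kg, the others 0.04 kg each. In a wrong hole the carrier hangs about 20 degrees or more askew.
- plate_edge (a point): Middle of the upper edge of the carrier's aluminium plate, 192 mm above the underside: the place to grip it. The plate stands in the carrier's y-z plane, 10 mm thick (x), 169 mm long (y), from 127 to 192 mm above the underside. Three holes run through it along x, in a row 28.5 mm apart; keep fingertips above them (less than 33 mm below the edge).
- hole_left (a point): Centre of the round part of the carrier's hole at y = +28.5 mm, 146 mm above the underside, 46 mm below the plate's upper edge; same axes. Each hole is a teardrop: 17 mm in diameter, with a 90-degree point upwards whose tip is 12 mm above the centre.
- hole_mid (a point): The same of the middle hole, y = 0.
- hole_right (a point): The same of the hole at y = -28.5 mm.
- stand: Fixed low stand; origin on the worktop below the middle of its pin, z up, x along the pin towards the rod. Base plate 160 x 120 x 10 mm (x from -45 to +115 mm), rod of 16 mm diameter at x = +60 mm, its top 235 mm above the worktop, and on it a boss that carries the pin (x from 45 to 75 mm, top at z = 229 mm, a small screw on its +y side).
- pin (a point): Middle of the stand's level steel pin, on its axis, 215 mm up; axes as the stand's. Diameter 8 mm, pointing to -x: free from the boss at x = +45 mm to a head of 11 mm diameter at x = -33 to -37 mm, tapering to 5 mm at the tip, x = -45 mm. When the carrier hangs, the hole's point rests on the pin: the hole's centre is 6.4 mm below the pin's axis.
- beaker: Bystander: clear beaker, 72 x 78 x 93 mm, loose; origin at the centre of its underside.
- flask: Bystander: clear conical flask with a stopper, 62 mm across, 118 mm tall, loose; origin at the centre of its underside.
- tape_roll: Bystander: roll of black tape, 55 mm across, 19 mm high, lying loose; origin at the centre of its underside.

How it is judged:
On the way:
1. the carrier is lifted clear of the worktop (height (world z) of carrier above 0.015 m), for 0.2 s.
At the end, for the whole second after the job is handed in: The carrier, with its bottles, hangs from the stand's pin by one hole (the pin runs through it, between the pin's head and the boss), level within 0.09 rad (5 degrees) and at rest, its weight borne by the stand (angle between carrier's own z axis and vertical below 0.09 rad and contact force between carrier and stand above 5 N and linear speed of carrier below 0.03 m/s and angular speed of carrier below 0.15 rad/s and ((x of hole_left in the frame of pin between -0.032 and 0.045 m and y of hole_left in the frame of pin between -0.007 and 0.007 m and z of hole_left in the frame of pin between -0.014 and 0.003 m) or (x of hole_mid in the frame of pin between -0.032 and 0.045 m and y of hole_mid in the frame of pin between -0.007 and 0.007 m and z of hole_mid in the frame of pin between -0.014 and 0.003 m) or (x of hole_right in the frame of pin between -0.032 and 0.045 m and y of hole_right in the frame of pin between -0.007 and 0.007 m and z of hole_right in the frame of pin between -0.014 and 0.003 m))); the robot touches nothing.
It fails at once if the beaker is shoved more than 30 mm or tipped over (distance of beaker from where it was at the start of the episode above 0.03 m or angle between beaker's own z axis and vertical above 0.5 rad).
It fails at once if the conical flask is shoved more than 30 mm or tipped over (distance of flask from where it was at the start of the episode above 0.03 m or angle between flask's own z axis and vertical above 0.5 rad).
It fails at once if the roll of tape is shoved more than 30 mm or tipped over (distance of tape_roll from where it was at the start of the episode above 0.03 m or angle between tape_roll's own z axis and vertical above 0.5 rad).
It also fails if it takes over 67 s, if anything falls off the work surface, if the arm or the gripper's body presses on something with over 40 N, if the wrist force passes 120 N, or if a joint passes its speed limit or range.

## Working session

There is one attempt and no reset: what is moved stays moved. The work goes in short steps, Python scripts to look and compute and a tool call to move; the robot and the scene stay as the last step left them, time stands still between calls to the robot, and variables do not carry over. Pictures are saved under pics/ and viewed, at most 10 in all, crops included, and the job is handed in when it is done.

Besides the shell and the picture viewer there is one more tool, called by a JSON object that holds its "method" and its "body". step_arm: Moves the arm, as the interface text tells. Its arguments: {"type":"object","properties":{"moves":{"type":"array"}},"required":["moves"]}

```bash
mkdir -p pics; ls
python3 - <<'E'
from cell import manip,cams,models
import cv2,numpy as np
s=manip.state();print({k:np.round(v,3).tolist() for k,v in s.items()},manip.hold_point_z)
a=[]
for c in("side","top"):
    d=cams.camera(c);cv2.imwrite(f"pics/{c}0.png",d["color"])
    R,t=d["R"],d["t"];print(c,np.round(-R.T@t,3),np.round(R,3).tolist(),d["fx"])
    for n in("carrier","stand","pin","plate_edge","hole_left","hole_mid","beaker","flask","tape_roll"):
        for m in models.masks_of(n,c)[:3]:
            p=m["pixels"];z=d["z_map"];v,u=np.nonzero(p&(z>0));zz=z[v,u]
            P=np.c_[(u-d["cx"])/d["fx"]*zz,(v-d["cy"])/d["fy"]*zz,zz]-t
            P=P@R
            print(c,n,round(m["conf"],2),np.round(m["point"]),len(u),np.round(np.percentile(P,[2,50,98],axis=0),3).tolist() if len(u) else 0)
E
```

```text
pics
{'time': 0.0, 'qpos': [-1.258, 0.629, 0.038, 1.518, -0.027, 0.996, -0.02], 'qd': [-0.001, 0.001, 0.001, 0.001, 0.002, -0.002, -0.001], 'effort': [-0.0, -56.34, 1.226, -19.345, 0.011, 0.01, -0.0], 'tcp_pos': [0.24, 0.603, 0.205], 'tool_rot': [0.188, 0.982, -0.001, -0.0], 'contact_force': [-0.073, -0.468, -0.558], 'torque': [0.043, 0.002, 0.009], 'gripper_force': 0.0, 'width': 0.999} 0.0187
side [ 0.106 -0.278  1.053] [[0.389, -0.921, -0.006], [-0.798, -0.333, -0.502], [0.46, 0.2, -0.865]] 531.6868852554842
side carrier 0.94 [232. 227.] 2733 [[0.532, 0.04, 0.005], [0.563, 0.113, 0.137], [0.585, 0.216, 0.193]]
side stand 0.72 [235. 186.] 749 [[0.693, 0.178, -0.001], [0.712, 0.198, 0.039], [0.747, 0.232, 0.119]]
side stand 0.61 [383. 317.] 4588 [[0.466, -0.289, 0.005], [0.542, -0.226, 0.01], [0.623, -0.164, 0.229]]
side stand 0.48 [231. 231.] 3026 [[0.532, 0.04, 0.001], [0.564, 0.116, 0.134], [0.59, 0.217, 0.193]]
side pin 0.67 [386. 316.] 4697 [[0.464, -0.288, 0.002], [0.542, -0.225, 0.01], [0.626, -0.163, 0.229]]
side pin 0.54 [233. 228.] 2859 [[0.532, 0.04, 0.004], [0.563, 0.116,
[... 1239 characters left out ...]
[[0.466, -0.289, 0.003], [0.541, -0.22, 0.009], [0.611, -0.162, 0.229]]
top plate_edge 0.82 [229. 239.] 1534 [[0.534, 0.039, 0.001], [0.566, 0.124, 0.143], [0.59, 0.216, 0.194]]
top hole_left 0.66 [227. 238.] 1343 [[0.534, 0.039, 0.006], [0.566, 0.128, 0.151], [0.587, 0.215, 0.194]]
top hole_mid 0.73 [228. 238.] 1572 [[0.533, 0.039, -0.0], [0.566, 0.122, 0.141], [0.59, 0.215, 0.194]]
top beaker 0.9 [434. 202.] 1006 [[0.665, -0.393, 0.004], [0.704, -0.362, 0.042], [0.732, -0.325, 0.092]]
top flask 0.81 [211. 188.] 541 [[0.694, 0.176, 0.002], [0.713, 0.197, 0.04], [0.743, 0.227, 0.118]]
top tape_roll 0.64 [328. 321.] 267 [[0.374, -0.122, -0.003], [0.401, -0.099, 0.017], [0.424, -0.073, 0.021]]
```

View pics/side0.png

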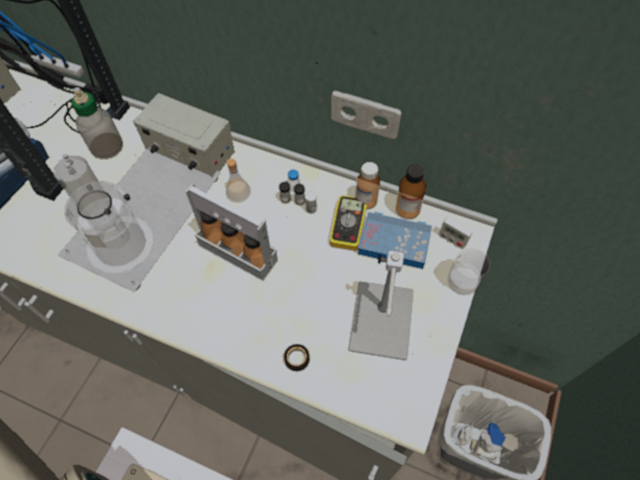

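```bash
cat > h.py <<'E'
from cell import manip,cams,models
import cv2,numpy as np
def cloud(c,things=()):
    d=cams.camera(c);z=d["z_map"];v,u=np.indices(z.shape)
    P=np.stack([(u-d["cx"])/d["fx"]*z,(v-d["cy"])/d["fy"]*z,z],-1)
    P=(P-d["t"])@d["R"];P[z==0]=np.nan
    return d,P
def line(Q):
    c=np.median(Q[:,:2],0);l=cv2.fitLine(Q[:,:2].astype(np.float32),cv2.DIST_HUBER,0,.001,.001).ravel()
    s=(Q[:,:2]-l[2:])@l[:2];return l,[np.round(l[2:]+l[:2]*k,4).tolist() for k in(s.min(),s.max())],np.round(np.median(Q[:,2]),4),len(Q)
E
python3 - <<'E'
from h import *
for c in("side","top"):
    d,P=cloud(c)
    X,Y,Z=P[...,0],P[...,1],P[...,2]
    m=(X>.5)&(X<.63)&(Y>.02)&(Y<.23)&(Z>.183)&(Z<.2)
    print(c,"edge",line(P[m]))
    r=(X>.42)&(X<.68)&(Y>-.31)&(Y<-.13)
    m=r&(Z>.205)&(Z<.2245);print("pin",line(P[m]))
    for k in(.21,.226):
        q=P[r&(Z>k)&(Z<k+.013)];print(k,len(q),np.round(np.percentile(q,[1,50,99],axis=0),4).tolist())
    m=r&(Z>.004)&(Z<.016);print("base",cv2.minAreaRect(P[m][:,:2].astype(np.float32)*1000))
    np.save(f"pics/{c}.npy",P)
E
```

```text
side edge (array([0.13253933, 0.99117774, 0.570287  , 0.12790056], dtype=float32), [[0.5587, 0.0409], [0.5825, 0.2192]], np.float64(0.191), 595)
pin (array([ 0.9539112 ,  0.30008897,  0.5231755 , -0.2275695 ], dtype=float32), [[0.468, -0.2449], [0.577, -0.2106]], np.float64(0.2179), 358)
0.21 318 [[0.4679, -0.2453, 0.2121], [0.5257, -0.2302, 0.218], [0.5676, -0.1908, 0.2225]]
0.226 204 [[0.5534, -0.2334, 0.2261], [0.5673, -0.2192, 0.229], [0.5842, -0.2048, 0.2364]]
base ((550.9945068359375, -219.61798095703125), (261.5439453125, 173.9659881591797), 2.250567674636841)
top edge (array([0.13395555, 0.99098736, 0.5724437 , 0.12843207], dtype=float32), [[0.5605, 0.0402], [0.5842, 0.2153]], np.float64(0.1905), 471)
pin (array([ 0.9415933 ,  0.33675227,  0.52555066, -0.22674035], dtype=float32), [[0.4695, -0.2468], [0.5817, -0.2067]], np.float64(0.2174), 260)
0.21 238 [[0.4698, -0.2457, 0.2113], [0.5273, -0.2309, 0.2173], [0.577, -0.1914, 0.2229]]
0.226 136 [[0.5549, -0.2331, 0.2262], [0.5686, -0.2199, 0.2289], [0.5847, -0.2065, 0.2368]]
base ((549.8883666992188, -218.3001708984375), (178.4379425048828, 258.20245361328125), 89.5391616821289)
```

View pics/top0.png

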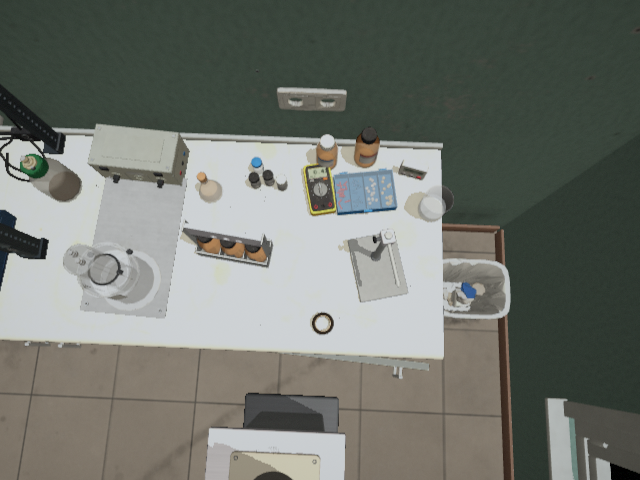

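Run:
```python
from h import *
A=np.concatenate([np.load(f"pics/{c}.npy").reshape(-1,3) for c in("side","top")])
A=A[~np.isnan(A[:,0])]
for n in("side","top"):
    P=np.load(f"pics/{n}.npy").reshape(-1,3);X,Y,Z=P.T
    # pin: rough axis coordinates
    u=np.array([np.cos(.285),np.sin(.285)]);o=np.array([.568,-.219])
    s=(P[:,:2]-o)@u;w=(P[:,:2]-o)@[-u[1],u[0]]
    for lo,hi in((-.107,-.022),(-.09,-.025)):
        m=(s>lo)&(s<hi)&(abs(w)<.012)&(Z>.208)&(Z<.224)
        l,e,z,k=line(P[m]);print(n,"pin",np.degrees(np.arctan2(l[1],l[0])),e,z,k)
    m=(abs(Z-.01)<.004)&(X>.44)&(X<.65)&(Y>-.32)&(Y<-.13)
    r=cv2.minAreaRect((P[m][:,:2]*1000).astype(np.float32));print("base",r)
    m=(Z>.226)&(Z<.232)&(abs(X-.568)<.03)&(abs(Y+.219)<.03);print("boss",np.median(P[m],0),cv2.minAreaRect((P[m][:,:2]*1000).astype(np.float32)))
# obstacle map
print("heights rows x .2...7, cols y .65..0")
for x in np.arange(.15,.7,.05):
    row=[]
    for y in np.arange(.65,-.4,-.05):
        m=(abs(A[:,0]-x)<.025)&(abs(A[:,1]-y)<.025)&(A[:,2]<.6)
        row.append(int(100*np.percentile(A[m,2],99)) if m.sum()>5 else -9)
    print(round(x,2),row)
```

```text
side pin 13.166314 [[0.4674, -0.243], [0.5467, -0.2244]] 0.218 211
side pin 13.391105 [[0.4808, -0.2399], [0.5435, -0.225]] 0.218 160
base ((537.693115234375, -234.46148681640625), (177.70521545410156, 168.1768035888672), 12.494941711425781)
boss [ 0.56495823 -0.21929277  0.22835579] ((568.2156372070312, -219.1528778076172), (31.390541076660156, 27.06609344482422), 14.330838203430176)
top pin 13.075573 [[0.4686, -0.2438], [0.5471, -0.2256]] 0.2172 156
top pin 13.184638 [[0.4809, -0.2411], [0.544, -0.2263]] 0.2173 124
base ((538.611572265625, -239.22549438476562), (178.1577606201172, 142.70803833007812), 14.0184907913208)
boss [ 0.56721033 -0.21848205  0.22826165] ((569.0850219726562, -219.8578643798828), (29.1124210357666, 26.966520309448242), 12.915520668029785)
heights rows x .2...7, cols y .65..0
0.15 [-83, -83, -84, -83, -83, -83, -83, -83, -83, -74, 0, 0, 0, 0, 0, 0, 0, -75, -83, -83, -83]
0.2 [-83, -83, -83, -84, -83, -84, -83, -83, -83, -83, -83, -83, -84, -83, -83, -83, -83, -83, -83, -83, -83]
0.25 [-83, -83, -83, -83, -83, -83, -83, -83, -83, -84, -83, -83, -83, -83, -83, -83, -83, -83, -83, -18, -83]
0.3 [-18, -19, -83, -83, -83, -83, -83, -83, -83, -83, -83, -83, -48, -4, -4, -4, -3, -3, -3, -3, -3]
0.35 [0, 0, 0, 0, 0, 0, 0, 0, 0, 0, 0, 0, 0, 0, 0, 1, 0, 0, 0, 0, 0]
0.4 [0, 0, 0, 2, 1, 17, 2, 2, 0, 0, 0, 0, 0, 0, 1, 2, 0, 0, 0, 0, 0]
0.45 [0, 0, 0, 1, 17, 29, 29, 17, 0, 0, 0, 0, 0, 0, 0, 0, 0, 1, 21, 0, 0]
0.5 [9, 0, 0, 0, -9, 31, 31, 17, 0, 0, 0, 0, 0, 0, 0, 0, 1, 1, 22, 1, 0]
0.55 [20, 27, 0, 1, -9, 17, 17, 2, 0, 18, 19, 19, 19, 0, 0, 0, 1, 23, 23, 1, 0]
0.6 [0, 2, 0, 1, 1, 1, 1, 1, 1, 19, 19, 19, 5, 0, 0, 0, 1, 23, 22, 0, 0]
0.65 [0, 4, 0, 1, 1, 1, 2, 1, 1, 0, 0, 0, 0, 0, 2, 2, 3, 0, 1, 0, 9]
```

```bash
cat >> h.py <<'E'
from scipy.spatial.transform import Rotation as Rn
def axes():
    s=manip.state();R=Rn.from_quat(s["tool_rot"]).as_matrix();return s,np.array(s["tcp_pos"]),R
def go(target,ydeg=None):
    s,p,R=axes();d=R.T@(np.array(target)-p)*100
    a=np.degrees(np.arctan2(R[1,1],R[0,1]))
    sp=None if ydeg is None else round(np.radians((a-ydeg+90)%180-90),3)
    print("t",s["time"],"tcp",p.round(4),"yaw_y",round(a,2),"zt",R[:,2].round(3),"shift cm",d.round(2),"spin",sp,"w",round(s["width"],3),"F",np.round(s["contact_force"],2),"M",np.round(s["torque"],3))
E
python3 -c "
from h import *
go([.5715,.129,.25],-7.6)"
```

```text
t 1.1 tcp [0.2403 0.604  0.206 ] yaw_y 68.29 zt [-0.  0. -1.] shift cm [-48.33 -31.88  -4.4 ] spin 1.325 w 1.0 F [ 0.1   0.78 -0.08] M [ 0.019 -0.032 -0.017]
```

{"method": "step_arm", "body": {"moves": [0,0,-6,0,1,0,0,-12,0,1,-4,-2,-17,0.15,1,-10,-6,-17,0.33,1,-15,-10,-17,0.5,1]}}

```text
time: 1.72
tcp_pos: [0.3369, 0.4666, 0.3768]
tool_rot: [0.428, 0.904, 0.001, 0.0]
contact_force: [1.2, -0.8, -0.4]
width: 0.997
gripper_force: 0.0
```

```bash
python3 -c "
from h import *
go([.5715,.129,.25],-7.6)"
```

```text
t 1.725 tcp [0.3369 0.4666 0.3768] yaw_y 39.34 zt [ 0.002  0.002 -1.   ] shift cm [-40.99  -3.28  12.65] spin 0.819 w 0.997 F [ 1.16 -0.81 -0.36] M [ 0.041 -0.054 -0.047]
```

{"method": "step_arm", "body": {"moves": [-6,-0.5,0,0.17,1,-12,-1,0,0.35,1,-18,-1.4,0,0.53,1,-24,-2,0,0.7,1,-30,-2.4,0,0.825,1]}}

```text
time: 2.35
tcp_pos: [0.5092, 0.2199, 0.3762]
tool_rot: [0.754, 0.657, 0.0, -0.0]
contact_force: [0.8, 0.6, -0.0]
width: 0.999
gripper_force: 0.0
```

{"method": "step_arm", "body": {"moves": [0,0,0,0,1,0,0,0,0,1]}}

```text
time: 2.6
tcp_pos: [0.5081, 0.2222, 0.3758]
tool_rot: [0.752, 0.659, 0.0, -0.001]
contact_force: [-1.1, 0.3, -0.0]
width: 0.998
gripper_force: 0.0
```

```bash
python3 -c "
from h import *
go([.5715,.129,.25],-7.6)"
```

```text
t 2.6 tcp [0.5081 0.2222 0.3758] yaw_y -7.57 zt [-0.001  0.001 -1.   ] shift cm [-8.41  7.52 12.56] spin 0.0 w 0.998 F [-1.06  0.27 -0.  ] M [ 0.02   0.006 -0.004]
```

{"method": "step_arm", "body": {"moves": [-4,4,4,0,1,-8.4,7.5,8,0,1,-8.4,7.5,11,0,1,-8.4,7.5,11,0,1,-8.4,7.5,11,0,1]}}

```text
time: 3.22
tcp_pos: [0.5718, 0.1309, 0.2671]
tool_rot: [0.751, 0.66, 0.001, -0.0]
contact_force: [-0.0, 0.8, -0.1]
width: 0.997
gripper_force: 0.0
```

```bash
cat >> h.py <<'E'
def wcloud():
    s,p,R=axes();d=cams.camera("wrist");z=d["z_map"];v,u=np.indices(z.shape)
    P=np.stack([(u-d["cx"])/d["fx"]*z,(v-d["cy"])/d["fy"]*z,z],-1);T=np.array(d["tool_from_camera"])
    P=P@T[:3,:3].T+T[:3,3];P[z==0]=np.nan
    return d,P,P@R.T+p
E
python3 - <<'E'
from h import *
go([.5715,.129,.162],-7.6)
d,T,P=wcloud();cv2.imwrite("pics/w1.png",d["color"])
m=(P[...,2]>.183)&(P[...,2]<.2)&(P[...,0]>.52)&(P[...,0]<.62)&(P[...,1]>0)&(P[...,1]<.25)
l,e,z,k=line(P[m]);print(e,z,k,np.degrees(np.arctan2(l[1],l[0])))
print("tool frame",line(T[m])[1:])
E
```

```text
t 3.225 tcp [0.5718 0.1309 0.2671] yaw_y -7.42 zt [ 0.001  0.002 -1.   ] shift cm [-0.21 -0.02 10.51] spin 0.003 w 0.997 F [-0.05  0.84 -0.13] M [ 0.059 -0.015 -0.007]
[[0.5635, 0.0396], [0.5875, 0.2156]] 0.192 5178 82.23893
tool frame ([[-0.0917, 0.0035], [0.0859, 0.0046]], np.float64(0.0751), 5178)
```

View pics/w1.png

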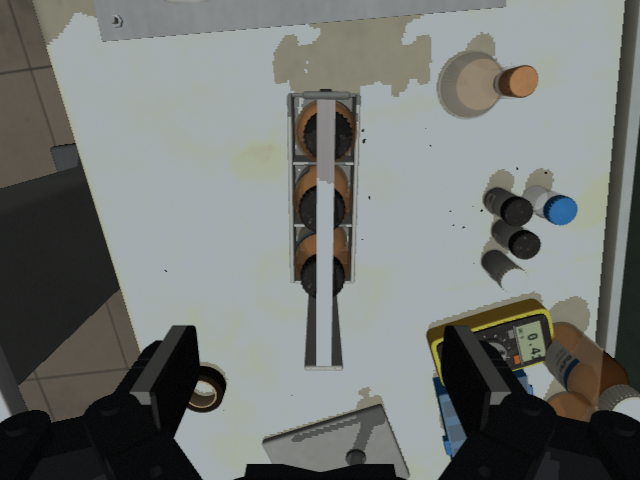

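{"method": "step_arm", "body": {"moves": [-0.3,0.2,4,0,1,-0.3,0.2,8,0,1,-0.3,0.2,10.4,0,1,-0.3,0.2,10.4,0,1,-0.3,0.2,10.4,0,1]}}

```text
time: 3.9
tcp_pos: [0.5746, 0.1261, 0.1639]
tool_rot: [0.752, 0.659, 0.002, 0.001]
contact_force: [0.8, -0.7, -0.2]
width: 1.0
gripper_force: 0.0
```

{"method": "step_arm", "body": {"moves": [0,0,0,0,0,0,0,0,0,-0.6,0,0,0,0,-1,0,0,0,0,-1,0,0,0,0,-1]}}

```text
time: 4.53
tcp_pos: [0.5739, 0.125, 0.1621]
tool_rot: [0.753, 0.659, 0.0, 0.0]
contact_force: [0.9, -0.8, -0.0]
width: 0.09
gripper_force: 58.7
```

```bash
python3 -c "
from h import *
go([.5715,.129,.162],-7.6);print(manip.state()['gripper_force'])"
```

```text
t 4.525 tcp [0.5739 0.125  0.1621] yaw_y -7.63 zt [ 0.001  0.    -1.   ] shift cm [ 0.37 -0.29  0.01] spin -0.001 w 0.09 F [ 0.9  -0.79 -0.03] M [-0.058 -0.224 -0.06 ]
58.67035746574402
```

{"method": "step_arm", "body": {"moves": [0,0,-1,0,-1,0,0,-2.5,0,-1,0,0,-4,0,-1,0,0,-5,0,-1,0,0,-5,0,-1]}}

```text
time: 5.15
tcp_pos: [0.5738, 0.1251, 0.213]
tool_rot: [0.753, 0.659, 0.001, 0.0]
contact_force: [0.3, 0.8, -6.9]
width: 0.09
gripper_force: 58.6
```

{"method": "step_arm", "body": {"moves": [0,0,0,0,-1,0,0,0,0,-1,0,0,0,0,-1]}}

```text
time: 5.52
tcp_pos: [0.573, 0.1249, 0.2115]
tool_rot: [0.753, 0.658, -0.0, -0.0]
contact_force: [0.1, -0.6, -6.3]
width: 0.086
gripper_force: 58.6
```

```bash
cat >> h.py <<'E'
def tilt(c):
    d,P=cloud(c);s,p,R=axes();T=(P-p)@R   # tool frame
    m=(abs(T[...,1])<.02)&(abs(T[...,0])>.022)&(abs(T[...,0])<.1)&(T[...,2]<-.005)&(T[...,2]>-.07)
    m|=(abs(T[...,1])<.012)&(abs(T[...,0])>.025)&(abs(T[...,0])<.1)&(abs(T[...,2])<.04)
    # top edge: highest points per x bin
    Q=T[m];o=[]
    for b in np.arange(-.1,.1,.005):
        q=Q[(Q[:,0]>=b)&(Q[:,0]<b+.005)]
        if len(q)>4:o.append((b+.0025,np.percentile(q[:,2],5),np.median(q[q[:,2]<np.percentile(q[:,2],5)+.006][:,1])))
    o=np.array(o);k=np.polyfit(o[:,0],o[:,1],1);print(c,"edge z=",k.round(4),"x ends",Q[:,0].min().round(4),Q[:,0].max().round(4),"y fit",np.polyfit(o[:,0],o[:,2],1).round(4));return d,o
E
python3 - <<'E'
from h import *
go([.5715,.129,.162],-7.6)
for c in("side","top"):
    d,o=tilt(c);print((o*1000).round(1).tolist());cv2.imwrite(f"pics/{c}1.png",d["color"])
go([.5715,.129,.162],-7.6)
E
```

```text
t 5.525 tcp [0.573  0.1249 0.2115] yaw_y -7.63 zt [-0.001 -0.    -1.   ] shift cm [ 0.38 -0.2   4.95] spin -0.001 w 0.086 F [ 0.05 -0.56 -6.34] M [ 0.152 -0.019 -0.018]
side edge z= [ 0.0571 -0.0235] x ends -0.0865 0.0927 y fit [-0.0185 -0.0032]
[[-87.5, -22.6, 6.8], [-82.5, -27.8, -4.2], [-77.5, -30.6, -0.9], [-72.5, -28.1, -3.7], [-67.5, -29.2, -2.5], [-62.5, -28.7, -2.9], [-57.5, -29.2, -3.6], [-52.5, -29.0, -2.9], [-47.5, -29.4, -4.4], [-42.5, -29.1, -2.2], [-37.5, -30.2, -2.3], [-32.5, -30.2, -1.0], [-27.5, -29.7, -3.5], [-22.5, -30.5, -3.1], [27.5, -9.1, -7.4], [32.5, -2.5, -7.0], [37.5, -1.7, -5.9], [42.5, -31.5, 0.5], [47.5, -31.6, 1.2], [52.5, 7.0, -7.5], [57.5, 7.1, -6.9], [62.5, 9.1, -6.3], [67.5, -31.4, -3.4], [72.5, -32.3, -3.9], [77.5, -34.0, -2.2], [82.5, -32.6, -2.2], [87.5, -33.2, -4.0], [92.5, -32.6, -6.2]]
top edge z= [ 0.0393 -0.0271] x ends -0.0869 0.0892 y fit [-0.0229 -0.0029]
[[-87.5, -27.7, -2.3], [-82.5, -26.9, -0.5], [-77.5, -28.2, -2.5], [-72.5, -29.0, -1.4], [-67.5, -28.2, -0.6], [-62.5, -30.6, -2.0], [-57.5, -28.9, -2.0], [-52.5, -29.3, -1.2], [-47.5, -28.5, -1.8], [-42.5, -29.4, -1.7], [-37.5, -29.5, -1.7], [-32.5, -29.0, -0.2], [-27.5, -30.6, -2.0], [-22.5, -31.6, -2.2], [57.5, -30.7, -6.1], [62.5, -33.1, -4.1], [67.5, -32.2, -2.7], [72.5, -32.7, -0.6], [77.5, -29.7, -3.7], [82.5, -14.0, -6.1], [87.5, 1.5, -9.0]]
t 5.625 tcp [0.5731 0.125  0.2116] yaw_y -7.62 zt [-0. -0. -1.] shift cm [ 0.37 -0.21  4.96] spin -0.0 w 0.085 F [-0.13 -0.09 -6.46] M [ 0.168 -0.03   0.011]
```

{"method": "step_arm", "body": {"moves": [-1.5,-1,-1,0,-1,-4.5,-2.5,-1.9,-0.05,-1,-8,-4,-1.9,-0.1,-1,-11.5,-5.5,-1.9,-0.15,-1,-15,-7,-1.9,-0.2,-1]}}

```text
time: 6.25
tcp_pos: [0.4823, -0.0166, 0.2318]
tool_rot: [0.683, 0.731, 0.0, 0.0]
contact_force: [-0.8, -0.5, -6.7]
width: 0.086
gripper_force: 58.8
```

```bash
python3 -c "
from h import *
go([.412,-.2307,.2304],13.15)"
```

```text
t 6.25 tcp [ 0.4823 -0.0166  0.2318] yaw_y 3.87 zt [ 0. -0. -1.] shift cm [-20.89  -8.46   0.14] spin -0.162 w 0.086 F [-0.77 -0.47 -6.69] M [ 0.09  -0.004  0.04 ]
```

{"method": "step_arm", "body": {"moves": [-4,-2,0,-0.05,-1,-8,-4,0,-0.1,-1,-12,-6,0,-0.14,-1,-16,-8,0,-0.1625,-1,-19,-8.6,0,-0.1625,-1]}}

```text
time: 6.88
tcp_pos: [0.4076, -0.2125, 0.2319]
tool_rot: [0.623, 0.782, -0.001, -0.0]
contact_force: [-0.6, -1.9, -6.2]
width: 0.09
gripper_force: 58.8
```

{"method": "step_arm", "body": {"moves": [-1,0,0,0,-1,-2.1,0,0,0,-1,-2.1,0,0,0,-1,-2.1,0,0,0,-1]}}

```text
time: 7.38
tcp_pos: [0.4154, -0.229, 0.2307]
tool_rot: [0.621, 0.784, 0.0, -0.001]
contact_force: [-1.2, 0.4, -8.1]
width: 0.084
gripper_force: 58.7
```

Run:
```python
from h import *
go([.412,-.2307,.2304],13.15)
for c in("side","top"):
    d,o=tilt(c);print((o[::2]*1000).round(0).tolist())
    im=d["color"]; R,t=d["R"],np.array(d["t"])
    q=R@np.array([.45,-.22,.2])+t;u=int(d["fx"]*q[0]/q[2]+d["cx"]);v=int(d["fy"]*q[1]/q[2]+d["cy"])
    cr=im[max(v-60,0):v+60,max(u-80,0):u+80];cv2.imwrite(f"pics/{c}2.png",cv2.resize(cr,None,fx=4 if c=="side" else 3,fy=4 if c=="side" else 3,interpolation=cv2.INTER_CUBIC));print(u,v)
go([.412,-.2307,.2304],13.15)
```

```text
t 7.375 tcp [ 0.4154 -0.229   0.2307] yaw_y 13.22 zt [-0.001  0.001 -1.   ] shift cm [-0.09 -0.37  0.03] spin 0.001 w 0.084 F [-1.24  0.41 -8.05] M [ 0.451  0.164 -0.011]
side edge z= [-0.042  -0.0309] x ends -0.084 0.0962 y fit [ 0.0051 -0.002 ]
[[-82.0, -27.0, -4.0], [-72.0, -28.0, -4.0], [-62.0, -29.0, -2.0], [-52.0, -29.0, -3.0], [-42.0, -29.0, -2.0], [-32.0, -29.0, -2.0], [-22.0, -30.0, -2.0], [28.0, -33.0, -2.0], [38.0, -32.0, -2.0], [48.0, -32.0, -1.0], [58.0, -33.0, -2.0], [68.0, -33.0, -1.0], [78.0, -33.0, -2.0], [88.0, -35.0, -2.0]]
370 322
top edge z= [-0.0401 -0.0307] x ends 0.036 0.0952 y fit [-0.0181 -0.0002]
[[43.0, -31.0, 1.0], [53.0, -34.0, -1.0], [63.0, -33.0, -1.0], [73.0, -33.0, -1.0], [83.0, -35.0, -1.0], [93.0, -33.0, -2.0]]
385 295
t 7.475 tcp [ 0.4155 -0.2287  0.2306] yaw_y 13.24 zt [-0.001  0.001 -1.   ] shift cm [-0.11 -0.39  0.02] spin 0.002 w 0.086 F [ 0.26  1.36 -8.  ] M [ 0.176 -0.041 -0.022]
```

View pics/side2.png

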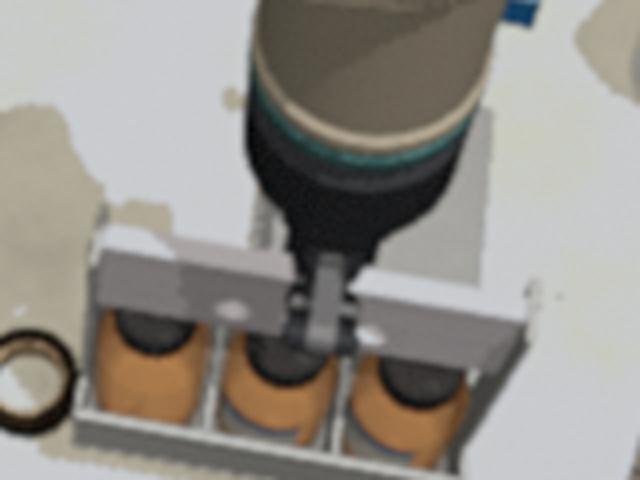

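```bash
cat >> h.py <<'E'
def ray(d,u,v,yplane):
    s,p,R=axes();o=R.T@(-d["R"].T@d["t"]-p)
    r=R.T@(d["R"].T@np.array([(u-d["cx"])/d["fx"],(v-d["cy"])/d["fy"],1]));return o+r*(yplane-o[1])/r[1]
E
python3 - <<'E'
from h import *
d,o=tilt("side");im=d["color"].max(2).astype(int)
for n,u,v in(("L",290+232/4-.4,262+309/4-.4),("R",290+370/4-.4,262+335/4-.4)):
    u0,v0=int(u),int(v);w=im[v0-5:v0+6,u0-6:u0+7]
    b=np.median(w);W=np.clip(w-b-12,0,None)
    vv,uu=np.indices(w.shape);uc=(W*uu).sum()/W.sum()+u0-6;vc=(W*vv).sum()/W.sum()+v0-5
    print(n,u,v,(uc,vc))
    for y in(-.007,.003):print(ray(d,u,v,y).round(4),ray(d,uc,vc,y).round(4))
s,p,R=axes();c=R.T@(-d["R"].T@d["t"]-p);print("cam in tool",c.round(3))
for (u,v,n) in ((290+96/4,262+236/4,"topL"),(290+527/4,262+297/4,"topR")): print(n,ray(d,u,v,-.007).round(4))
E
```

```text
side edge z= [-0.0297 -0.0305] x ends -0.083 0.0955 y fit [ 0.0042 -0.0021]
L 347.6 338.85 (np.float64(347.81634527089074), np.float64(338.96510560146925))
[ 0.035  -0.007   0.0095] [ 0.0346 -0.007   0.0098]
[0.0353 0.003  0.0367] [0.0349 0.003  0.0371]
R 382.1 345.35 (np.float64(381.9641393442623), np.float64(345.12704918032784))
[-0.0222 -0.007   0.014 ] [-0.0219 -0.007   0.0131]
[-0.0237  0.003   0.0414] [-0.0234  0.003   0.0405]
cam in tool [ 0.024 -0.312 -0.822]
topL [ 0.09   -0.007  -0.0455]
topR [-0.0763 -0.007  -0.0525]
```

{"method": "step_arm", "body": {"moves": [-0.33,1,0,0,-1,-0.33,2.2,0,0,-1,-0.33,3.4,0,0,-1,-0.33,4,0,0,-1,-0.33,4,0,0,-1]}}

```text
time: 8.15
tcp_pos: [0.4558, -0.224, 0.2307]
tool_rot: [0.621, 0.784, -0.0, -0.0]
contact_force: [-0.2, -1.0, -7.3]
width: 0.091
gripper_force: 58.8
```

Run:
```python
from h import *
for c in("top","side"):
    d,o=tilt(c);im=d["color"]; R,t=d["R"],np.array(d["t"])
    q=R@np.array([.47,-.235,.2])+t;u=int(d["fx"]*q[0]/q[2]+d["cx"]);v=int(d["fy"]*q[1]/q[2]+d["cy"])
    cv2.imwrite(f"pics/{c}3.png",cv2.resize(im[v-60:v+60,u-80:u+80],None,fx=5,fy=5,interpolation=cv2.INTER_CUBIC)[:,:800])
s,p,R=axes();u=np.array([.9738,.2275]);a=np.array([-.2275,.9738]);h=R[:2,0]*-.0224+R[:2,1]*-.002+p[:2]-[.510,-.2331]
print("hole rel pin",h@u,h@a,p[2]-.016-.215);go([.5,-.2,.2304],13.15)
W,T,P=wcloud();cv2.imwrite("pics/w3.png",W["color"])
```

```text
top edge z= [ 0.0073 -0.0329] x ends 0.0621 0.0941 y fit [-0.0571  0.0043]
side edge z= [-0.0268 -0.0307] x ends -0.0834 0.0959 y fit [ 0.0028 -0.0017]
hole rel pin -0.05374738063208905 -0.0012496706364381698 -0.0002686591299302654
t 8.25 tcp [ 0.4548 -0.2243  0.2307] yaw_y 13.13 zt [-0.001  0.    -1.   ] shift cm [1.34 4.95 0.03] spin -0.0 w 0.085 F [-0.09  0.28 -6.81] M [ 0.179  0.124 -0.025]
```

View pics/side3.png

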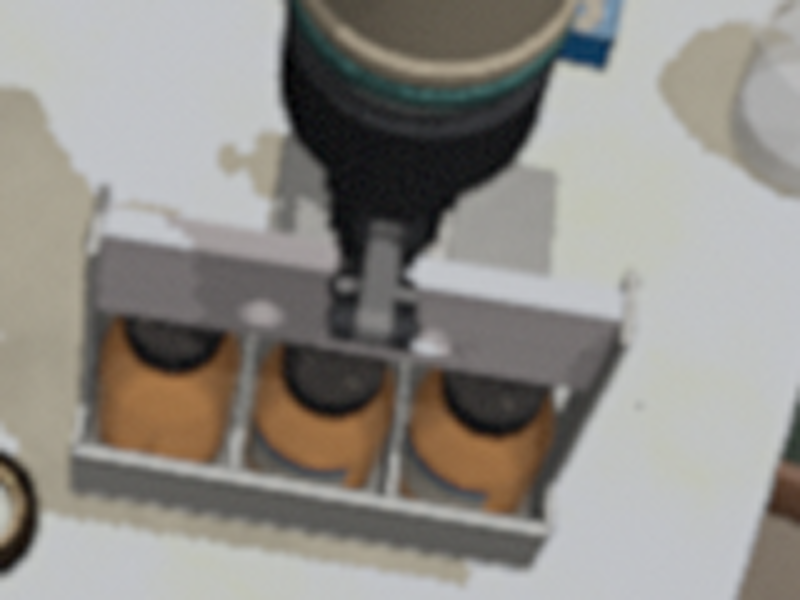

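View pics/w3.png

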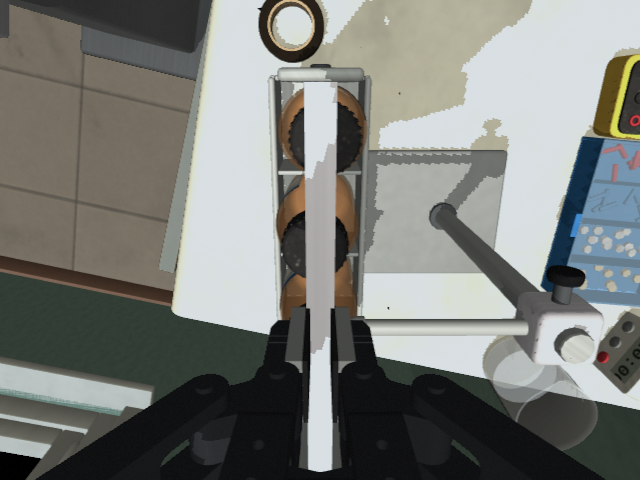

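Run:
```python
from h import *
d,T,P=wcloud()
X,Y,Z=T[...,0],T[...,1],T[...,2]
m=np.zeros(X.shape,bool);m[310:345,372:520]=1;m&=(P[...,2]>.2)&(P[...,2]<.225)
Q=T[m];l=cv2.fitLine(Q[:,[1,0]].astype(np.float32),cv2.DIST_HUBER,0,.001,.001).ravel()
print("pin x at y=0",l[3]-l[2]*l[1]/l[0],"slope",l[1]/l[0],"x pct",np.percentile(Q[:,0],[2,50,98]).round(4),"z",np.percentile(Q[:,2],[2,50]).round(4),len(Q),"y",np.percentile(Q[:,1],[1,99]).round(4))
m=(abs(Y)<.008)&(Z<-.015)&(Z>-.05)&(X>.03)&(X<.13);Q=T[m]
for k in(.5,2,10):print("plate",np.percentile(Q[:,0],[100-k]).round(4))
q=Q[Q[:,0]>.07];print("edge z",np.median(q[:,2]),"y",np.median(q[:,1]),np.polyfit(Q[:,0],Q[:,2],1))
vv,uu=np.nonzero(m);print(uu.min(),uu.max(),vv.min(),vv.max())
```

```text
pin x at y=0 -0.022443896 slope 0.009614578 x pct [-0.0272 -0.0217 -0.0192] z [0.0108 0.0126] 2529 y [0.0272 0.1015]
plate [0.0924]
plate [0.0908]
plate [0.088]
edge z -0.03177298544636628 y 0.0013724892358543093 [-0.00688581 -0.03080666]
288 341 64 259
```

{"method": "step_arm", "body": {"moves": [0.05,0.5,0,0,-1,0.05,1,0,0,-1,0.05,1.5,0,0,-1,0.05,2,0,0,-1]}}

```text
time: 8.85
tcp_pos: [0.4751, -0.2191, 0.2308]
tool_rot: [0.621, 0.783, -0.0, -0.0]
contact_force: [0.9, 0.4, -7.7]
width: 0.089
gripper_force: 58.8
```

Run:
```python
from h import *
go([.5,-.2,.2304],13.15)
tilt("side");go([.5,-.2,.2304],13.15)
```

```text
t 8.85 tcp [ 0.4751 -0.2191  0.2308] yaw_y 13.16 zt [-0. -0. -1.] shift cm [1.3  2.86 0.04] spin 0.0 w 0.089 F [ 0.89  0.45 -7.71] M [0.121 0.07  0.004]
side edge z= [-0.0267 -0.0308] x ends -0.0837 0.0954 y fit [ 0.0007 -0.0031]
t 8.9 tcp [ 0.4759 -0.2188  0.2308] yaw_y 13.19 zt [ 0.001 -0.    -1.   ] shift cm [1.28 2.78 0.04] spin 0.001 w 0.085 F [ 0.33  0.58 -7.19] M [ 0.154 -0.161  0.008]
```

{"method": "step_arm", "body": {"moves": [0,0.6,0,0,-1,0,1.3,0,0,-1,0,2,0,0,-1,0,2.8,0,0,-1,0,2.8,0,0,-1]}}

```text
time: 9.52
tcp_pos: [0.503, -0.2125, 0.2308]
tool_rot: [0.621, 0.784, 0.0, 0.0]
contact_force: [1.2, 0.1, -7.9]
width: 0.087
gripper_force: 58.8
```

{"method": "step_arm", "body": {"moves": [0,0,0.3,0,-1,0,0,0.3,0,-1,0,0,0.3,0,-1]}}

```text
time: 9.9
tcp_pos: [0.5018, -0.2129, 0.2279]
tool_rot: [0.622, 0.783, 0.0, -0.0]
contact_force: [0.1, -0.0, -6.8]
width: 0.087
gripper_force: 58.8
```

Run:
```python
from h import *
go([.5,-.2,.2304],13.15)
W,T,P=wcloud();cv2.imwrite("pics/w4.png",W["color"])
d,o=tilt("side")
go([.5,-.2,.2304],13.15)
```

```text
t 9.9 tcp [ 0.5018 -0.2129  0.2279] yaw_y 13.13 zt [-0.  0. -1.] shift cm [ 1.3   0.12 -0.25] spin -0.0 w 0.087 F [ 0.11 -0.03 -6.78] M [ 0.187 -0.085 -0.062]
side edge z= [-0.0232 -0.0306] x ends -0.0834 0.095 y fit [ 0.0006 -0.0024]
t 10.0 tcp [ 0.502 -0.213  0.228] yaw_y 13.14 zt [ 0. -0. -1.] shift cm [ 1.31  0.1  -0.24] spin -0.0 w 0.087 F [ 0.49  0.06 -6.27] M [0.109 0.022 0.019]
```

View pics/w4.png

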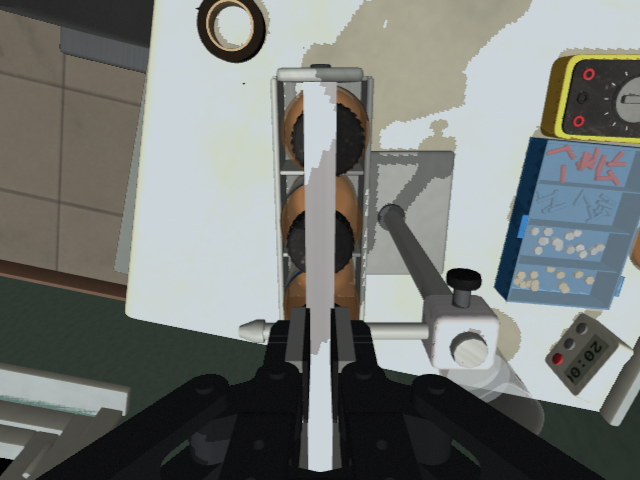

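Pin head shows left of the plate at (255,330), boss at (460,330), so the pin runs through the hole. Lowering now.

{"method": "step_arm", "body": {"moves": [0,0,0.15,0,-1,0,0,0.3,0,-1,0,0,0.3,0,-1]}}

```text
time: 10.38
tcp_pos: [0.5023, -0.2124, 0.2257]
tool_rot: [0.621, 0.784, 0.001, 0.0]
contact_force: [-2.6, 2.8, 2.8]
width: 0.083
gripper_force: 60.0
```

{"method": "step_arm", "body": {"moves": [0,0,0.1,0,-1,0,0,0.1,0,-1]}}

```text
time: 10.62
tcp_pos: [0.5025, -0.2121, 0.2253]
tool_rot: [0.621, 0.784, 0.001, 0.0]
contact_force: [-3.6, 5.0, 7.9]
width: 0.082
gripper_force: 60.8
```

{"method": "step_arm", "body": {"moves": [0,0,0.1,0,-1,0,0,0.1,0,-1]}}

```text
time: 10.88
tcp_pos: [0.5027, -0.2118, 0.225]
tool_rot: [0.621, 0.784, 0.001, 0.0]
contact_force: [-4.8, 5.5, 13.8]
width: 0.089
gripper_force: 61.4
```

{"method": "step_arm", "body": {"moves": [0,0,-0.25,0,-1,0,0,-0.25,0,-0.8,0,0,-0.25,0,-0.6,0,0,-0.25,0,-0.4,0,0,-0.25,0,-0.3]}}

```text
time: 11.5
tcp_pos: [0.5023, -0.2134, 0.2254]
tool_rot: [0.622, 0.783, -0.0, 0.0]
contact_force: [1.3, -0.6, -1.4]
width: 0.355
gripper_force: 0.0
```

Run:
```python
from h import *
go([.5,-.2,.2304],13.15)
d,o=tilt("side");go([.5,-.2,.2304],13.15)
```

```text
t 11.5 tcp [ 0.5023 -0.2134  0.2254] yaw_y 13.13 zt [ 0.001 -0.001 -1.   ] shift cm [ 1.36  0.09 -0.5 ] spin -0.0 w 0.355 F [ 1.29 -0.58 -1.41] M [-0.018 -0.017 -0.055]
side edge z= [ 0.021  -0.0296] x ends -0.0803 0.0979 y fit [ 0.0004 -0.0026]
t 11.55 tcp [ 0.5022 -0.2133  0.2254] yaw_y 13.14 zt [ 0.    -0.001 -1.   ] shift cm [ 1.34  0.09 -0.5 ] spin -0.0 w 0.348 F [-0.02  0.32  0.06] M [-0.019  0.017  0.032]
```

{"method": "step_arm", "body": {"moves": [0,0,-1,0,-0.3,0,0,-2.5,0,-0.3,0,0,-5,0,-0.3,0,0,-10,0,-0.3,0,0,-15,0,-0.3]}}

```text
time: 12.18
tcp_pos: [0.5019, -0.213, 0.3781]
tool_rot: [0.622, 0.783, 0.0, 0.001]
contact_force: [1.3, -0.3, -0.1]
width: 0.351
gripper_force: 0.0
```

{"method": "step_arm", "body": {"moves": [0,-5,0,0,-0.3,0,-10,0,0,-0.3,0,-10,0,0,-0.3,0,-10,0,0,-0.3,0,-10,0,0,-0.3]}}

```text
time: 12.8
tcp_pos: [0.4058, -0.2351, 0.3756]
tool_rot: [0.621, 0.784, 0.0, 0.0]
contact_force: [-0.3, -0.0, 0.0]
width: 0.349
gripper_force: 0.0
```

```bash
cat > e.py <<'E'
from h import *
def edge(c):
    d,P=cloud(c);u=np.array([.9738,.2275]);a=np.array([-.2275,.9738]);q=P[...,:2]-[.510,-.2331]
    s,w,Z=q@u,q@a,P[...,2];m=(abs(s+.005)<.02)&(w>-.1)&(w<.15)&(Z>.225)&(Z<.3)
    o=[]
    for b in np.arange(-.08,.13,.01):
        k=m&(w>=b)&(w<b+.01)
        if k.sum()>4:o.append((b+.005,np.percentile(Z[k],90),np.median(s[k])))
    o=np.array(o);f=np.polyfit(o[:,0],o[:,1],1);w2=w[m];print(manip.state()["time"],c,"slope",f[0].round(4),"z0",f[1].round(4),"s",np.median(o[:,2]).round(4),"w",w2.min().round(4),w2.max().round(4));return d
E
python3 - <<'E'
from e import *
for c in("side","top","side"):d=edge(c)
cv2.imwrite("pics/end.png",d["color"])
E
```

```text
12.85 side slope -0.0157 z0 0.2549 s -0.0088 w -0.0597 0.1188
12.9 top slope -0.0123 z0 0.2547 s -0.006 w -0.0605 0.1169
12.95 side slope -0.0149 z0 0.2549 s -0.0089 w -0.0594 0.1186
```

View pics/end.png

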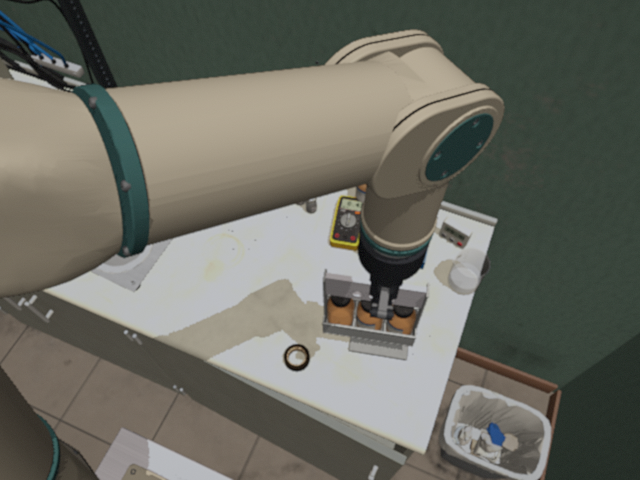

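The picture shows the carrier hanging at about (375,310), level within about 1°, with the gripper clear above it and the tape and beaker in place. I'll let it settle, then hand in.

{"method": "step_arm", "body": {"moves": [0,0,0,0,-0.3,0,0,0,0,-0.3,0,0,0,0,-0.3,0,0,0,0,-0.3,0,0,0,0,-0.3]}}

```text
time: 13.58
tcp_pos: [0.4046, -0.2356, 0.3754]
tool_rot: [0.622, 0.783, -0.0, -0.0]
contact_force: [0.0, -0.5, -0.3]
width: 0.351
gripper_force: 0.0
```

{"method": "step_arm", "body": {"moves": [0,0,0,0,-0.3,0,0,0,0,-0.3,0,0,0,0,-0.3,0,0,0,0,-0.3,0,0,0,0,-0.3]}}

```text
time: 14.2
tcp_pos: [0.4046, -0.2356, 0.3754]
tool_rot: [0.622, 0.783, 0.0, -0.0]
contact_force: [-0.2, -0.6, 0.4]
width: 0.345
gripper_force: 0.0
```

Run:
```python
from e import *
for c in("side","top","side"):edge(c)
from cell import order
print(order.close_job())
```

```text
14.25 side slope -0.0148 z0 0.2548 s -0.0088 w -0.0595 0.1189
14.3 top slope -0.0148 z0 0.2549 s -0.0061 w -0.0603 0.1171
14.35 side slope -0.0148 z0 0.2548 s -0.0087 w -0.0595 0.1189
the job is handed in; nothing more can be done
None
```

The carrier hangs on the pin by its -y (world) hole, measured about 0.9° off level and not moving, with the gripper clear; I handed the job in at about 14.4 s, and it returned no verdict.

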